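Right the fallen sample bottle and start the carrier's lock screw

ROBOT

A 6-joint arm with a two-finger parallel gripper is mounted at the origin on the work surface. World frame = base frame: x ahead of the robot, y to its left, z up, the work surface at z = 0. Lengths are in m, angles in degrees, forces in N, time in s.
With the tool pointing down it reaches from about 0.4 to 0.825 m from the base axis. Payload 7 kg.
Tool frame: the origin (TCP) lies midway between the tips of the shut fingers; the grasp point (between the pads) lies 19 mm behind it; z points along the fingers, y is the line along which they close (so a half turn about z gives the same grasp; the last joint's range is limited). The gripper opens to 88 mm and grips with 3 to 60 N. Pads are 19 mm wide; open, the fingers measure 130 mm over their backs; the gripper's body (78 mm by 193 mm) begins 47 mm behind the grasp point.
Start: joints at [-52.592, 20.546, 0.682, 0, -70.136, -16.507], TCP at [0.241, -0.631, 0.227] pointing down, gripper open.
Joint ranges: [-176.03, 176.03], [-82.01, 121.73], [-58.28, 71.71], [-173.87, 95.51], [-174.79, -0.11], [-173.66, 173.66]. Speed limits (degrees/s): [136.94, 136.94, 172.46, 180, 180, 180].

INTERFACE

Orientations are given as [roll, pitch, yaw] about the fixed x, y, z axes, in that order (R = Rz(yaw) Ry(pitch) Rx(roll)).
In Python, from workcell import monitor, imaging, arm gives the robot as it stands. The module is installed in compiled form; this text tells all that it offers.
- The arm moves only by the shell command python3 -m inch 'ROWS' [FORCE]. ROWS is JSON, a list of rows, each an object with "travel": the shift along the tool's x, y, z in m, a list of three; "twist": the turn, a rotation vector about the tool's x, y, z in rad, a list of three; "grip": the finger opening in m, from 0 to 0.0876. In form: [{"travel": [dx, dy, dz], "twist": [rx, ry, rz], "grip": grip}, ...]. A call has 1 to 20 rows; each row shifts and turns the commanded pose from where the row before left it, along the tool's axes as they then stand; what a row does not reach is not made up. A row lasts 1/12 s, in which the tool goes at most 41.7 mm and 7.16 degrees, less where a joint would pass 70% of its speed; a pose out of reach is approached as far as the arm can. A call is refused whole if a number of a shift passes 0.0417 or a number of a turn 0.125, either way. A call with a gripper value outside its range is refused whole. The fingers move at their own pace and stop on an object; FORCE is the grip in N (left out, the last holds). Time passes only in rows, so rows that do not move let the fingers close. It gives the time, the measured TCP pose, the force, the opening and the grip force at its end, in the units of the state.
- monitor.read_state(): the state, without advancing time (a new reading comes with each control period).
- imaging.get_image(name): name is "side" or "top" or "wrist"; returns the picture (384x512x3 uint8, red, green, blue); there is no depth.
- imaging.get_calibration(name): a dict with "fx", "fy", "cx", "cy" (pixels), "xyz" and "rotation" of the camera in the world; the wrist camera has in their place "tool_from_camera" (4x4, takes a point from camera to tool coordinates, whose origin is the TCP and whose axes are the flange's). Camera axes: x right, y up, looking along -z (the intrinsics and any distortion apply to the point x, -y, -z); pixel columns grow to the right and rows downward; lengths in m; the calibration is good to about 2 mm. A picture is of the moment at which its call begins: read the wrist's pose just before it. get_calibration takes no time and is no camera call.
- arm.finish_job(): hands the job in; it is judged then, once.
The state is a dict: "time": time; "joint_positions": joint angles; "joint_vel": joint speeds; "joint_torque": joint torques, N m; "eef_pos": TCP position; "tcp_rot": TCP orientation; "wrist_force": force on the tool from outside, world axes, zero at the start; "moment": the same for the moment, N m; "grip_width": finger opening in m; "gripper_force": force on a finger pad.
Only numpy, scipy, OpenCV 4.12 (cv2) and the standard library are available. Lean on these libraries where they do the work, as an engineer would, in place of code of your own. Each camera call takes 0.05 s, during which the arm holds its last target. There are 200 camera calls.

TASK

One sample bottle has tipped over onto the front rail of the bottle carrier: first stand it upright in its empty place on the blue lane, in line with its neighbours, and let go of it. Then start the carrier's lock screw: turn the black wing knob backward (counterclockwise seen from above) until its brass pin drops into the thread, never driving it forward before that, and then turn it forward (clockwise) one full turn from there. Finish while still gripping the knob at that turn, with the other bottles and the other things on the bench left standing where they are.

Things in the scene. Friction and masses are not known exactly. Their poses are not given: they have to be found in the camera images.
- deck: bottle carrier: fixed grey plate 170 (x) x 410 (y) x 12 mm high; origin: centre of its underside, z up. Blue lane strip along y, 42 mm wide, centred on x = +38 mm. Four bottle places on its centre line at about y = -170, -94, -18, +58 mm. White 6 mm wire rails along the lane: at x = +68 mm (top 35 mm above the bench) and x = -19 mm (top 36 mm). Lock screw at x = +15, y = +150 mm
- fallen_mid (a point): middle (41 mm from either end) of the tipped bottle, on its axis. Square pale bottle, purple cap: body 32 x 32 mm, 58 mm long, then neck and round cap 27 mm across; 82 mm in all, 60 to 130 g. z: underside to cap; x, y: normal to its flat sides. It leans about 64 deg from upright over the front rail, cap towards the robot (about carrier's -x), foot on the lane in the one empty place
- mate_a_mid (a point): middle (41 mm up) of a standing bottle of the same shape, grey cap, in one of the lane's places; z up
- mate_b_mid (a point): middle (41 mm up) of a standing bottle of the same shape, red cap with yellow top; z up
- mate_c_mid (a point): middle (41 mm up) of a standing bottle of the same shape, grey cap; z up
- knob_grip (a point): centre of the lock screw's black wing grip, on its vertical axis, 83 mm above the bench. Wing: 42 mm long (point's x), 14 mm thick (y), top 12 mm above this point; a collar 40 mm across begins 21 mm below it, on a boss 52 mm across. The point turns with the knob, z up; a white dash marks +x. The knob keeps its height, stays where it is left and turns easily (0.1 N m)
- knob (a joint): angle of the lock knob, rad; grows when turned forward (clockwise from above), falls when turned backward. Starts between 0.6 and 2.1. Turned backward, the thread drops near 0.1 to 0; a dead stop is at -0.35. One full turn forward from the drop ends near 6.2
- pin (a joint): how far the 8 mm brass pin in the middle of the knob has sunk, m: 0 at the start (its end stands 21 mm above the wing's top), jumps to 0.007 when the thread drops, under its own spring of about 3 N, then 0.007 more for each turn forward
- tips_b: pipette-tip box 120 x 80 x 65 mm with a yellow base, on the right; origin at the centre of its underside; a bystander
- beaker: open pale beaker 70 mm across and 85 mm high, on the left; origin at the centre of its underside; a bystander

How it is judged:
By the outcome, as a careful person would: the job done as asked, in the order asked, and still so for the second after the job is handed in, while the arm keeps its last pose, push and grip.
It also fails if it takes over 61 s, if anything falls off the work surface, if the arm or the gripper's body presses on something with over 40 N, if the wrist force passes 120 N, or if a joint passes its speed limit or range.

## Working session

There is one attempt and no reset: what is moved stays moved. The work goes in short steps, Python scripts to look and compute and a shell command to move; the robot and the scene stay as the last step left them, time stands still between calls to the robot, and variables do not carry over. Pictures are saved under pics/ and viewed, at most 10 in all, crops included, and the job is handed in when it is done.

```bash
mkdir -p pics
python3 - <<'E'
from workcell import monitor, imaging
import cv2,numpy as np
s=monitor.read_state();print(s['time'],s['eef_pos'],s['tcp_rot'],s['grip_width'])
for n in("side","top"):
    c=imaging.get_calibration(n);print(n,{k:np.round(v,4).tolist() if not isinstance(v,str) else v for k,v in c.items()})
    cv2.imwrite(f'pics/{n}0.png',imaging.get_image(n)[:,:,::-1])
print(np.round(imaging.get_calibration("wrist")["tool_from_camera"],4), imaging.get_calibration("wrist").keys())
a=cv2.imread('pics/top0.png');b=cv2.imread('pics/side0.png')
E
```

```text
0.0 [ 0.24059587 -0.63013494  0.22562357] [ 1.79903188e+02 -9.26460631e-03 -1.59105970e+02] 0.0872630018981083
side {'fx': 460.0331, 'fy': 460.0331, 'cx': 245.0586, 'cy': 193.8595, 'xyz': [0.0142, 0.8972, 0.8112], 'rotation': [55.3946, 0.6377, -150.4315]}
top {'fx': 360.8009, 'fy': 360.8009, 'cx': 259.7095, 'cy': 191.2314, 'xyz': [0.3875, -0.0025, 0.9949], 'rotation': [8.637, -0.9328, -91.2045]}
[[ 2.000e-04  9.549e-01  2.970e-01  7.980e-02]
 [ 1.000e+00 -3.000e-04  1.000e-04  7.000e-04]
 [ 2.000e-04  2.970e-01 -9.549e-01 -1.582e-01]
 [ 0.000e+00  0.000e+00  0.000e+00  1.000e+00]] dict_keys(['fx', 'fy', 'cx', 'cy', 'tool_from_camera'])
```

View pics/top0.png

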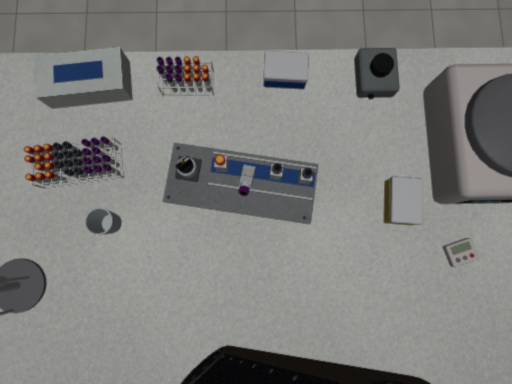

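View pics/side0.png

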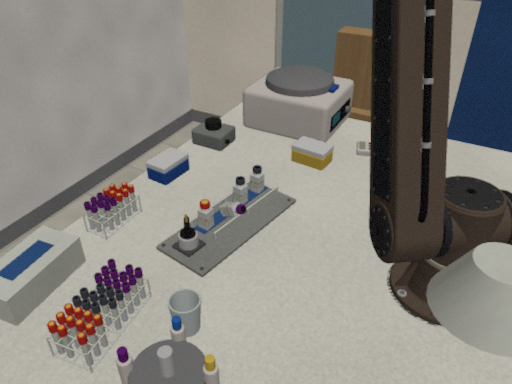

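The top view shows the carrier from (165,145) to (318,220), with the red cap at (220,160) and grey caps at (277,169) and (307,174). The purple cap of the tipped bottle is at (244,190), its foot near (249,172), and the knob is at (186,166). In the side view the knob's pin is at about (186,218) and the purple cap at (240,209).

```bash
cat > h.py <<'E'
from workcell import monitor, imaging
import cv2,numpy as np
from scipy.spatial.transform import Rotation as R
def pose():
    s=monitor.read_state();T=np.eye(4);T[:3,:3]=R.from_euler('xyz',s['tcp_rot'],degrees=True).as_matrix();T[:3,3]=s['eef_pos'];return T
def cam(n,T=None):
    c=imaging.get_calibration(n)
    if n=="wrist": M=T@c["tool_from_camera"]
    else:
        M=np.eye(4);M[:3,:3]=R.from_euler('xyz',c['rotation'],degrees=True).as_matrix();M[:3,3]=c['xyz']
    return c,M
def ray(n,u,v,T=None):
    c,M=cam(n,T);d=M[:3,:3]@np.array([(u-c['cx'])/c['fx'],-(v-c['cy'])/c['fy'],-1.]);return M[:3,3],d
def onz(n,u,v,z,T=None):
    o,d=ray(n,u,v,T);return o+d*(z-o[2])/d[2]
def proj(n,p,T=None):
    c,M=cam(n,T);q=np.linalg.inv(M)@np.append(p,1);return c['cx']+c['fx']*q[0]/-q[2],c['cy']-c['fy']*q[1]/-q[2]
E
python3 - <<'E'
from h import *
for n,u,v,z in [("red",220,160,.082),("g1",277,169,.082),("g2",307,174,.082),("purple",244,190,.05),("foot",249,172,.03),("knob",186,166,.095),("c1",176,145,.012),("c2",318,163,.012),("c3",306,221,.012),("c4",164,203,.012),("tips",405,200,.065),("beaker",100,220,.085)]:
    print(n,np.round(onz("top",u,v,z),3))
E
```

```text
red [0.61  0.081 0.082]
g1 [ 0.583 -0.066  0.082]
g2 [ 0.569 -0.143  0.082]
purple [0.535 0.021 0.05 ]
foot [0.587 0.007 0.03 ]
knob [0.592 0.166 0.095]
c1 [0.672 0.21  0.012]
c2 [ 0.613 -0.186  0.012]
c3 [ 0.452 -0.146  0.012]
c4 [0.509 0.24  0.012]
tips [ 0.498 -0.4    0.065]
beaker [0.46  0.381 0.085]
```

```bash
python3 -m inch '[{"travel":[-0.0276,0.027,-0.003],"twist":[0,0,0],"grip":0.08},{"travel":[-0.0276,0.027,-0.003],"twist":[0,0,0],"grip":0.08},{"travel":[-0.0276,0.027,-0.003],"twist":[0,0,0],"grip":0.08},{"travel":[-0.0276,0.027,-0.003],"twist":[0,0,0],"grip":0.08},{"travel":[-0.0276,0.027,-0.003],"twist":[0,0,0],"grip":0.08},{"travel":[-0.0276,0.027,-0.003],"twist":[0,0,0],"grip":0.08},{"travel":[-0.0276,0.027,-0.003],"twist":[0,0,0],"grip":0.08},{"travel":[-0.0276,0.027,-0.003],"twist":[0,0,0],"grip":0.08},{"travel":[-0.0276,0.027,-0.003],"twist":[0,0,0],"grip":0.08},{"travel":[-0.0276,0.027,-0.003],"twist":[0,0,0],"grip":0.08},{"travel":[-0.0276,0.027,-0.003],"twist":[0,0,0],"grip":0.08},{"travel":[-0.0276,0.027,-0.003],"twist":[0,0,0],"grip":0.08},{"travel":[-0.0276,0.027,-0.003],"twist":[0,0,0],"grip":0.08},{"travel":[-0.0276,0.027,-0.003],"twist":[0,0,0],"grip":0.08},{"travel":[-0.0276,0.027,-0.003],"twist":[0,0,0],"grip":0.08},{"travel":[-0.0276,0.027,-0.003],"twist":[0,0,0],"grip":0.08},{"travel":[-0.0276,0.027,-0.003],"twist":[0,0,0],"grip":0.08},{"travel":[-0.0276,0.027,-0.003],"twist":[0,0,0],"grip":0.08}]'
python3 -m inch '[{"travel":[0,0,0],"twist":[0,0,0.11],"grip":0.07},{"travel":[0,0,0],"twist":[0,0,0.11],"grip":0.07},{"travel":[0,0,0],"twist":[0,0,0.11],"grip":0.06},{"travel":[0,0,0],"twist":[0,0,0.11],"grip":0.05},{"travel":[0,0,0],"twist":[0,0,0.11],"grip":0.048},{"travel":[0,0,0],"twist":[0,0,0],"grip":0.048},{"travel":[0,0,0],"twist":[0,0,0],"grip":0.048}]'
python3 - <<'E'
from h import *
T=pose();s=monitor.read_state();print(s['joint_positions'],s['tcp_rot'],s['eef_pos'],s['wrist_force'])
np.save('T1',T);cv2.imwrite('pics/w1.png',imaging.get_image('wrist')[:,:,::-1])
E
```

```text
time: 1.6
eef_pos: [0.5317, 0.0027, 0.2807]
tcp_rot: [180.0, 0.0, -159.1]
wrist_force: [0.1, -1.6, 0.4]
grip_width: 0.0801
gripper_force: 0.0
time: 2.18
eef_pos: [0.5313, 0.0007, 0.2803]
tcp_rot: [-180.0, -0.0, 169.6]
wrist_force: [0.3, 0.1, -0.2]
grip_width: 0.049
gripper_force: 0.0
[ 2.12293520e+01  5.11404232e+00 -1.24125404e+01 -6.09160398e-03
 -7.25004281e+01 -1.21642825e+02] [-1.79990775e+02 -2.60427220e-02  1.69584691e+02] [0.53133032 0.00068035 0.28033245] [ 0.27229436  0.09773169 -0.22829107]
```

View pics/w1.png

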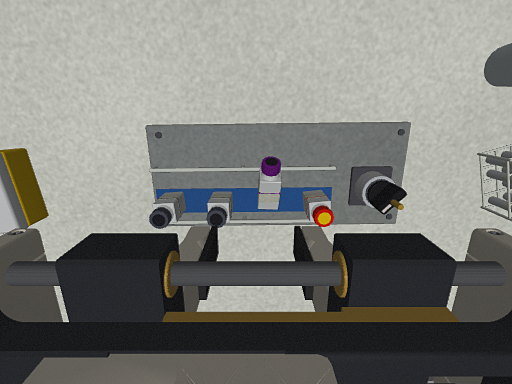

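The wrist view shows the plate corners at (147,125) and (410,122). Grey cap tops are at (160,218) and (216,218) and the yellow top at (323,218). The fallen bottle runs from its cap at (271,165) to its foot near (268,208), and the knob wing is at (385,192) with its pin at (398,206).

```bash
python3 - <<'E'
from h import *
T=np.load('T1.npy')
im=cv2.imread('pics/w1.png');hsv=cv2.cvtColor(im,cv2.COLOR_BGR2HSV)
def cen(m,box):
    x0,y0,x1,y1=box;q=np.zeros_like(m);q[y0:y1,x0:x1]=m[y0:y1,x0:x1];ys,xs=np.nonzero(q);return xs.mean(),ys.mean(),len(xs),xs.min(),xs.max(),ys.min(),ys.max()
H,S,V=cv2.split(hsv)
yel=((H>22)&(H<35)&(S>150)&(V>150)).astype(np.uint8)
pur=((H>130)&(H<165)&(S>80)).astype(np.uint8)
white=((S<45)&(V>150)).astype(np.uint8)
blue=((H>100)&(H<125)&(S>120)).astype(np.uint8)
print('yellow',cen(yel,(300,200,345,235)))
print('purple',cen(pur,(250,145,295,185)))
print('blue',cen(blue,(140,180,350,225)))
for v in range(172,212,3):
    xs=np.nonzero(white[v,250:295])[0]+250
    print(v,xs.min() if len(xs) else None,xs.max() if len(xs) else None,im[v,270])
for n,u,v,z in [("yelTop",323,218,.094),("g1",216,219,.094),("g2",160,219,.094),("c1",147,125.5,.012),("c2",410,122.5,.012)]:
    print(n,np.round(onz("wrist",u,v,z,T),4))
print(np.round(proj("wrist",[.6,.166,.083],T),1))
# deck frame from corners: 
c1=onz("wrist",147,125.5,.012,T);c2=onz("wrist",410,122.5,.012,T)
d=(c2-c1)[:2];print(np.linalg.norm(d));yy=d/np.linalg.norm(d);xx=np.array([yy[1],-yy[0]]);print('yaw',np.degrees(np.arctan2(xx[1],xx[0])))
o=(c1+c2)[:2]/2+xx*.085;print('deck',o)
for n,x,y in [('red',.038,.058),('empty',.038,-.018),('g1',.038,-.094),('g2',.038,-.17),('knob',.015,.15)]:
    p=o+xx*x+yy*y;print(n,p,np.round(proj("wrist",[*p,.094],T),1),np.round(proj("top",[*p,.094]),1))
E
python3 -c "
import cv2;a=cv2.imread('pics/w1.png')[110:240,130:430];cv2.imwrite('pics/w1c.png',cv2.resize(a,None,fx=2.6,fy=2.6,interpolation=cv2.INTER_CUBIC))"
```

```text
yellow (np.float64(324.009009009009), np.float64(217.95495495495496), 111, np.int64(318), np.int64(330), np.int64(213), np.int64(223))
purple (np.float64(270.3346456692913), np.float64(167.08267716535434), 254, np.int64(261), np.int64(280), np.int64(157), np.int64(175))
blue (np.float64(244.5159599809433), np.float64(198.20247737017627), 2099, np.int64(156), np.int64(331), np.int64(187), np.int64(212))
172 260 260 [97 23 83]
175 263 277 [87  2 71]
178 261 279 [181 183 179]
181 260 270 [163 162 159]
184 260 280 [158 159 157]
187 260 280 [161 161 158]
190 259 279 [158 161 156]
193 None None [128  74 120]
196 259 278 [144 156 155]
199 259 277 [137 153 151]
202 259 278 [141 156 155]
205 259 277 [157 158 155]
208 258 277 [163 168 169]
211 None None [126  79  48]
yelTop [0.6107 0.0817 0.094 ]
g1 [ 0.5856 -0.0634  0.094 ]
g2 [ 0.5716 -0.1393  0.094 ]
c1 [ 0.4468 -0.152   0.012 ]
c2 [0.5152 0.2451 0.012 ]
[380.9 197.7]
0.4030141740972275
yaw -9.766565269706641
deck [0.56475898 0.03214286]
red [0.61204705 0.08285616] [323.9 218.8] [218.8 158. ]
empty [0.59915483 0.00795763] [268.7 219.3] [248.1 162.4]
g1 [ 0.58626261 -0.06694091] [213.6 219.9] [277.6 166.8]
g2 [ 0.57337039 -0.14183944] [158.6 220.4] [307.  171.3]
knob [0.60498675 0.17742441] [393.2 202.3] [181.6 161.3]
```

View pics/w1c.png

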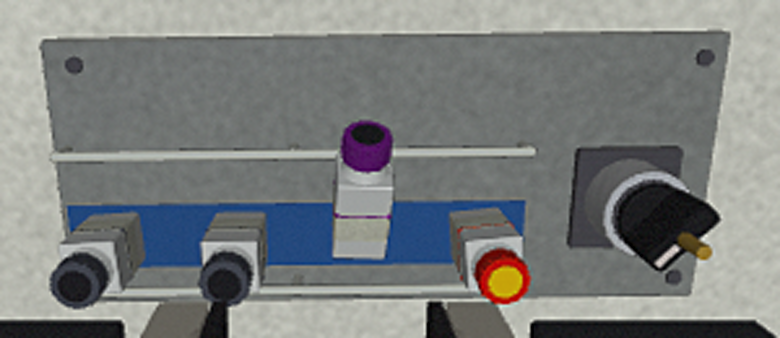

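The enlarged crop confirms it: the bottle lies across the front rail with its foot edge at wrist pixel (268,209) and cap at (270,166). The knob dash is near pixel (386,207), pointing toward +x and +y from the knob axis.

Run:
```python
from h import *
T=np.load('T1.npy')
xx=np.array([np.cos(np.radians(-10)),np.sin(np.radians(-10))]);yy=np.array([-xx[1],xx[0]])
place=np.array([.598,.0088])
def rel(p): p=p[:2]-place;return np.round([p@xx*1e3,p@yy*1e3],1)
s=np.sin(np.radians(64));c=np.cos(np.radians(64))
for u,v,z in [(268,209.5,.041),(258,209,.041),(277.5,209,.041),(260,178,.066),(280,178,.066),(270.3,166,.063),(270.5,161.5,.062)]:
    print(u,v,z,rel(onz("wrist",u,v,z,T)))
# top-view purple blob
im=cv2.cvtColor(cv2.imread('pics/top0.png'),cv2.COLOR_BGR2HSV)
m=(im[:,:,0]>130)&(im[:,:,0]<165)&(im[:,:,1]>80);q=np.zeros_like(m);q[180:200,235:255]=m[180:200,235:255]
ys,xs=np.nonzero(q);print(xs.mean(),ys.mean(),rel(onz("top",xs.mean(),ys.mean(),.06)))
# expected: foot lower edge at carrier x=a -> cap centre etc
```

```text
268 209.5 0.041 [7.  0.7]
258 209 0.041 [  6.1 -15. ]
277.5 209 0.041 [ 6.3 15.7]
260 178 0.066 [-50.4 -12.1]
280 178 0.066 [-50.2  16.3]
270.3 166 0.063 [-67.    2.5]
270.5 161.5 0.062 [-73.2   2.8]
243.53333333333333 190.05333333333334 [-66.1   1.4]
```

```bash
python3 -m inch '[{"travel":[0.0069,0.0052,0.0373],"twist":[0,0,0],"grip":0.048},{"travel":[0.0069,0.0052,0.0373],"twist":[0,0,0],"grip":0.048},{"travel":[0.0069,0.0052,0.0373],"twist":[0,0,0],"grip":0.048},{"travel":[0.0069,0.0052,0.0373],"twist":[0,0,0],"grip":0.048},{"travel":[0,0,0],"twist":[0,-0.1117,0],"grip":0.048},{"travel":[0,0,0],"twist":[0,-0.1117,0],"grip":0.048},{"travel":[0,0,0],"twist":[0,-0.1117,0],"grip":0.048},{"travel":[0,0,0],"twist":[0,-0.1117,0],"grip":0.048},{"travel":[0,0,0],"twist":[0,-0.1117,0],"grip":0.048},{"travel":[0,0,0.03],"twist":[0,0,0],"grip":0.048},{"travel":[0,0,0.03],"twist":[0,0,0],"grip":0.048},{"travel":[0,0,0],"twist":[0,0,0],"grip":0.048},{"travel":[0,0,0],"twist":[0,0,0],"grip":0.048}]'
python3 - <<'E'
from h import *
T=pose();np.save('T2',T);print(np.round(T,4));print(monitor.read_state()['joint_positions'])
xx=np.array([np.cos(np.radians(-10)),np.sin(np.radians(-10))]);yy=np.array([-xx[1],xx[0]]);pl=np.array([.598,.0088])
a=imaging.get_image('wrist')[:,:,::-1].copy()
g=np.array([*(pl+xx*-.028+yy*.0012),.029]);print('move in tool',T[:3,:3].T@(g-T[:3,3]))
G=np.array([*(pl+xx*-.038+yy*.0012),.045])
u,v=proj('wrist',G,T);cv2.circle(a,(int(u),int(v)),3,(0,255,0),1);print(u,v,proj('wrist',T[:3,3]-T[:3,2]*.019,T))
cv2.imwrite('pics/w2.png',a)
E
```

```text
time: 3.32
eef_pos: [0.5519, 0.0042, 0.1145]
tcp_rot: [-179.1, 22.7, 169.4]
wrist_force: [0.4, 0.7, -0.0]
grip_width: 0.0479
gripper_force: 0.0
[[-0.907   0.1893  0.3761  0.5519]
 [ 0.1692  0.9818 -0.0861  0.0042]
 [-0.3855 -0.0144 -0.9226  0.1145]
 [ 0.      0.      0.      1.    ]]
[  20.5632971     3.8287649   -58.22620412   55.16898537  -15.01761398
 -173.45189396]
move in tool [0.01777983 0.01527448 0.085027  ]
271.45350000202086 181.05214754657823 (np.float64(253.49556636283663), np.float64(253.55401653388992))
```

View pics/w2.png

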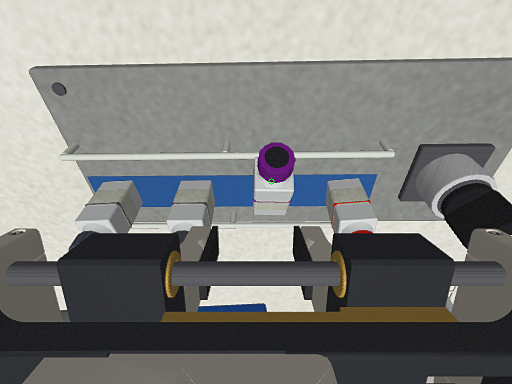

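The wrist view shows the bottle still at cap (275,160) with my predicted grasp point on it at (271,181). The arm hit its j3 limit near 23° of forward tilt, so I'll grasp with a smaller tilt and finish tilted backward.

```bash
python3 -m inch '[{"travel":[0,0,-0.03],"twist":[0,0.1,0],"grip":0.048},{"travel":[0,0,0],"twist":[0,0.06,0],"grip":0.048},{"travel":[0,0,0],"twist":[0,0,0],"grip":0.048}]'
cat >> h.py <<'E'
xx=np.array([np.cos(np.radians(-10)),np.sin(np.radians(-10)),0]);yy=np.array([-xx[1],xx[0],0]);zz=np.array([0,0,1.]);pl=np.array([.598,.0088,0])
def W(x,y,z): return pl+xx*x+yy*y+zz*z
def info():
    T=pose();s=monitor.read_state();d=T[:3,3]-pl
    C=np.array([xx,yy,zz])@T[:3,:3]
    print('t',s['time'],'rel',np.round([d@xx*1e3,d@yy*1e3,d[2]*1e3],1),'tilt fwd',np.round(np.degrees(np.arctan2(C[0,2],-C[2,2])),1),'toolz',np.round(C[:,2],3),'tooly',np.round(C[:,1],3),'j',np.round(s['joint_positions'],1),'w',round(s['grip_width'],4),'F',np.round(s['wrist_force'],1))
    return T
E
python3 - <<'E'
from h import *
T=info();print(T[:3,:3].T@(W(-.035,.0012,.029)-T[:3,3]))
E
```

```text
time: 3.62
eef_pos: [0.5632, -0.009, 0.1342]
tcp_rot: [-178.3, 20.2, 168.6]
wrist_force: [1.4, 0.7, 0.6]
grip_width: 0.0481
gripper_force: 0.0
t 3.6167 rel [-31.2 -23.6 134.2] tilt fwd 20.2 toolz [ 0.344 -0.039 -0.938] tooly [ 0.035  0.999 -0.029] j [  25.1    4.5  -48.9   33.2  -24.8 -155.8] w 0.0481 F [1.4 0.7 0.6]
[0.04043926 0.02763299 0.0964279 ]
```

```bash
python3 -m inch '[{"travel":[0,0,0],"twist":[0,0.06,0],"grip":0.048},{"travel":[0,0,0],"twist":[0,0,0],"grip":0.048},{"travel":[0,0,0],"twist":[0,0,0],"grip":0.048}]'
python3 - <<'E'
from h import *
T=info();print(T[:3,:3].T@(W(-.035,.0012,.029)-T[:3,3]))
E
```

```text
time: 3.87
eef_pos: [0.5646, -0.0094, 0.1345]
tcp_rot: [-178.0, 17.1, 168.8]
wrist_force: [-0.0, 0.4, 0.4]
grip_width: 0.048
gripper_force: 0.0
t 3.8667 rel [-29.7 -23.7 134.5] tilt fwd 17.1 toolz [ 0.294 -0.041 -0.955] tooly [ 0.032  0.999 -0.033] j [  25.6    6.   -43.4   24.1  -30.  -147. ] w 0.048 F [-0.   0.4  0.4]
[0.03661714 0.0282108  0.0981507 ]
```

```bash
cat >> h.py <<'E'
def need(x,y,z,tilt):  # carrier-relative TCP (m), forward tilt deg
    T=info();t=np.radians(tilt);B=np.stack([xx,yy,zz],1)
    Rd=B@np.array([[-np.cos(t),0,np.sin(t)],[0,1,0],[-np.sin(t),0,-np.cos(t)]])
    print('travel',np.round(T[:3,:3].T@(W(x,y,z)-T[:3,3]),4),'twist',np.round(R.from_matrix(T[:3,:3].T@Rd).as_rotvec(),4),'travel in goal axes',np.round(Rd.T@(W(x,y,z)-T[:3,3]),4))
E
python3 - <<'E'
from h import *
need(-.035,.0012,.029,15)
E
```

```text
t 3.8667 rel [-29.7 -23.7 134.5] tilt fwd 17.1 toolz [ 0.294 -0.041 -0.955] tooly [ 0.032  0.999 -0.033] j [  25.6    6.   -43.4   24.1  -30.  -147. ] w 0.048 F [-0.   0.4  0.4]
travel [0.0366 0.0282 0.0982] twist [-0.0407  0.0369 -0.0216] travel in goal axes [0.0324 0.0249 0.1005]
```

Correct orientation and lateral offset first (in place), then approach most of the way along the tool axis.

```bash
python3 -m inch '[{"travel":[0,0,0],"twist":[-0.0407,0.0369,-0.0216],"grip":0.048},{"travel":[0.0324,0.0249,0],"twist":[0,0,0],"grip":0.048},{"travel":[0,0,0.03],"twist":[0,0,0],"grip":0.048},{"travel":[0,0,0.02],"twist":[0,0,0],"grip":0.048},{"travel":[0,0,0],"twist":[0,0,0],"grip":0.048},{"travel":[0,0,0],"twist":[0,0,0],"grip":0.048}]'
python3 - <<'E'
from h import *
need(-.035,.0012,.029,15)
E
```

```text
time: 4.37
eef_pos: [0.548, 0.0165, 0.0762]
tcp_rot: [-179.8, 14.7, 170.0]
wrist_force: [0.2, -0.4, 0.4]
grip_width: 0.0481
gripper_force: 0.0
t 4.3667 rel [-50.6  -1.1  76.2] tilt fwd 14.7 toolz [ 0.254 -0.003 -0.967] tooly [ 0.     1.    -0.003] j [  27.    10.1  -47.5   24.   -22.5 -148.4] w 0.0481 F [ 0.2 -0.4  0.4]
travel [-0.0031  0.0025  0.0496] twist [-0.003  -0.0048  0.0006] travel in goal axes [-0.0028  0.0023  0.0496]
```

```bash
python3 -m inch '[{"travel":[-0.0028,0.0023,0.017],"twist":[0,0,0],"grip":0.048},{"travel":[0,0,0.017],"twist":[0,0,0],"grip":0.048},{"travel":[0,0,0.0156],"twist":[0,0,0],"grip":0.048},{"travel":[0,0,0],"twist":[0,0,0],"grip":0.048},{"travel":[0,0,0],"twist":[0,0,0],"grip":0.048}]' 20
python3 - <<'E'
from h import *
need(-.035,.0012,.029,15)
cv2.imwrite('pics/w3.png',imaging.get_image('wrist')[100:300,130:400,::-1])
E
```

```text
time: 4.78
eef_pos: [0.564, 0.0155, 0.0299]
tcp_rot: [-179.9, 14.8, 169.9]
wrist_force: [-0.8, -0.6, -0.1]
grip_width: 0.0477
gripper_force: 0.0
t 4.7833 rel [-34.7   0.7  29.9] tilt fwd 14.8 toolz [ 0.255 -0.002 -0.967] tooly [ 0.002  1.    -0.002] j [  22.2   15.3  -52.7   40.1  -12.3 -160.9] w 0.0477 F [-0.8 -0.6 -0.1]
travel [0.0005 0.0005 0.0008] twist [-0.0022 -0.0042 -0.002 ] travel in goal axes [0.0006 0.0005 0.0008]
```

View pics/w3.png

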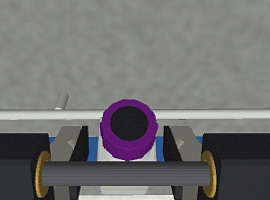

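The crop shows the purple cap centred at about crop x=130 between the fingers (inner faces at about 88 and 165). Fingers are on either side of the bottle. Next I close on it.

```bash
python3 -m inch '[{"travel":[0,0,0],"twist":[0,0,0],"grip":0.026},{"travel":[0,0,0],"twist":[0,0,0],"grip":0.026},{"travel":[0,0,0],"twist":[0,0,0],"grip":0.026},{"travel":[0,0,0],"twist":[0,0,0],"grip":0.026},{"travel":[0,0,0],"twist":[0,0,0],"grip":0.026},{"travel":[0,0,0],"twist":[0,0,0],"grip":0.026}]' 25
python3 -m inch '[{"travel":[-0.0043,0,-0.0161],"twist":[0,0,0],"grip":0.026},{"travel":[-0.0043,0,-0.0161],"twist":[0,0,0],"grip":0.026},{"travel":[-0.0043,0,-0.0161],"twist":[0,0,0],"grip":0.026},{"travel":[0,0,0],"twist":[0,0,0],"grip":0.026}]'
python3 - <<'E'
from h import *
info()
E
```

```text
time: 5.33
eef_pos: [0.5651, 0.0173, 0.0304]
tcp_rot: [180.0, 14.9, 169.9]
wrist_force: [-1.7, -0.1, 7.3]
grip_width: 0.0314
gripper_force: 24.9
time: 5.67
eef_pos: [0.5665, 0.0185, 0.0826]
tcp_rot: [179.8, 15.0, 169.9]
wrist_force: [1.8, 0.6, 0.2]
grip_width: 0.0321
gripper_force: 24.9
t 5.6667 rel [-32.7   4.1  82.6] tilt fwd 15.0 toolz [ 0.259  0.003 -0.966] tooly [0.    1.    0.003] j [  26.4   11.   -44.5   22.   -23.8 -145.7] w 0.0321 F [1.8 0.6 0.2]
```

```bash
python3 -m inch '[{"travel":[0,0,0],"twist":[0,0.1117,0],"grip":0.026},{"travel":[0,0,0],"twist":[0,0.1117,0],"grip":0.026},{"travel":[0,0,0],"twist":[0,0.1117,0],"grip":0.026},{"travel":[0,0,0],"twist":[0,0.1117,0],"grip":0.026},{"travel":[0,0,0],"twist":[0,0.1117,0],"grip":0.026},{"travel":[0,0,0],"twist":[0,0.1117,0],"grip":0.026},{"travel":[0,0,0],"twist":[0,0.1117,0],"grip":0.026},{"travel":[0,0,0],"twist":[0,0.1117,0],"grip":0.026},{"travel":[0,0,0],"twist":[0,0.1117,0],"grip":0.026},{"travel":[0,0,0],"twist":[0,0.1117,0],"grip":0.026},{"travel":[0,0,0],"twist":[0,0,0],"grip":0.026},{"travel":[0,0,0],"twist":[0,0,0],"grip":0.026}]'
python3 - <<'E'
from h import *
need(-.0143,.001,.0635,-49)
for n in('side','top'):cv2.imwrite(f'pics/{n}4.png',imaging.get_image(n)[:,:,::-1])
a=cv2.imread('pics/side4.png')[140:290,140:320];b=cv2.imread('pics/top4.png')[130:230,150:330]
a=cv2.resize(a,None,fx=2.2,fy=2.2,interpolation=3);b=cv2.resize(b,(396,220),interpolation=3)
c=np.zeros((330,792,3),np.uint8);c[:330,:396]=a;c[:220,396:]=b;cv2.imwrite('pics/c4.png',c)
E
```

```text
time: 6.67
eef_pos: [0.5651, 0.0119, 0.0746]
tcp_rot: [-179.0, -47.6, 168.8]
wrist_force: [-0.0, 0.5, -0.4]
grip_width: 0.0319
gripper_force: 24.9
t 6.6667 rel [-32.9  -2.6  74.6] tilt fwd -47.6 toolz [-0.739 -0.002 -0.674] tooly [ 0.008  1.    -0.011] j [  10.3   47.6   17.6  -15.3 -105.3 -108.9] w 0.0319 F [-0.   0.5 -0.4]
travel [-0.0207  0.0039 -0.0062] twist [-0.0015  0.0242 -0.0136] travel in goal axes [-0.0206  0.0036 -0.0067]
```

View pics/c4.png

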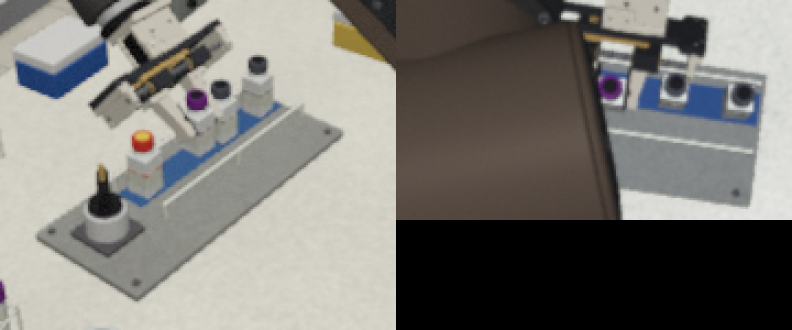

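The combined picture shows the bottle held upright: side view cap at crop (196,100), top view cap at crop (610,86), between the neighbours. Next I triangulate the cap.

```bash
cat >> h.py <<'E'
def purple(n,im,box):
    h=cv2.cvtColor(im,cv2.COLOR_BGR2HSV);m=(h[:,:,0]>130)&(h[:,:,0]<165)&(h[:,:,1]>80);x0,y0,x1,y1=box
    ys,xs=np.nonzero(m[y0:y1,x0:x1]);return xs.mean()+x0,ys.mean()+y0,len(xs)
def tri(a,b):
    (o1,d1),(o2,d2)=a,b;A=np.stack([d1,-d2],1);t=np.linalg.lstsq(A,o2-o1,rcond=None)[0];return (o1+d1*t[0]+o2+d2*t[1])/2
def rel(p): d=p-pl;return np.round([d@xx*1e3,d@yy*1e3,d[2]*1e3],1)
E
python3 - <<'E'
from h import *
t=purple('top',cv2.imread('pics/top4.png'),(235,155,262,185));s=purple('side',cv2.imread('pics/side4.png'),(215,170,245,200));print(t,s)
p=tri(ray('top',*t[:2]),ray('side',*s[:2]));print(rel(p))
# check on the red and grey mates from the same views
E
```

```text
(np.float64(246.2972972972973), np.float64(169.06756756756758), 74) (np.float64(228.9016393442623), np.float64(185.55737704918033), 61)
[-21.9  -0.3 117. ]
```

```bash
python3 -m inch '[{"travel":[0,0,0],"twist":[-0.0015,0.0242,-0.0136],"grip":0.026},{"travel":[-0.0104,0.0005,0.0002],"twist":[0,0,0],"grip":0.026},{"travel":[-0.0104,0.0005,0.0002],"twist":[0,0,0],"grip":0.026},{"travel":[-0.0104,0.0005,0.0002],"twist":[0,0,0],"grip":0.026},{"travel":[0,0,0],"twist":[0,0,0],"grip":0.026},{"travel":[0,0,0],"twist":[0,0,0],"grip":0.026}]'
python3 - <<'E'
from h import *
need(-.0143,-.001,.0435,-49)
for n in('side','top'):cv2.imwrite(f'pics/{n}5.png',imaging.get_image(n)[:,:,::-1])
t=purple('top',cv2.imread('pics/top5.png'),(235,145,262,185));s=purple('side',cv2.imread('pics/side5.png'),(210,170,245,210));print(t,s)
p=tri(ray('top',*t[:2]),ray('side',*s[:2]));print(rel(p))
E
```

```text
time: 7.27
eef_pos: [0.5864, 0.0108, 0.0555]
tcp_rot: [179.7, -48.6, 170.3]
wrist_force: [-0.1, 1.0, -0.3]
grip_width: 0.0316
gripper_force: 24.9
t 7.2667 rel [-11.8  -0.1  55.5] tilt fwd -48.6 toolz [-0.75   0.001 -0.661] tooly [-0.002  1.     0.003] j [   9.8   51.    21.6  -15.4 -106.9 -107.8] w 0.0316 F [-0.1  1.  -0.3]
travel [-0.0073 -0.001   0.0098] twist [0.0006 0.0067 0.0033] travel in goal axes [-0.0074 -0.0009  0.0097]
(np.float64(248.11764705882354), np.float64(162.58823529411765), 51) (np.float64(222.83636363636364), np.float64(188.98181818181817), 55)
[ 0.6 -0.6 95.9]
```

```bash
python3 -m inch '[{"travel":[-0.0005,0,0.0024],"twist":[0,0,0],"grip":0.026},{"travel":[-0.0015,0,0.0013],"twist":[0,0,0],"grip":0.026},{"travel":[-0.0015,0,0.0013],"twist":[0,0,0],"grip":0.026},{"travel":[-0.0008,0,0.0007],"twist":[0,0,0],"grip":0.026},{"travel":[0,0,0],"twist":[0,0,0],"grip":0.026}]'
python3 -m inch '[{"travel":[-0.0008,0,0.0007],"twist":[0,0,0],"grip":0.026},{"travel":[0,0,0],"twist":[0,0,0],"grip":0.026}]'
python3 -m inch '[{"travel":[-0.0008,0,0.0007],"twist":[0,0,0],"grip":0.026},{"travel":[0,0,0],"twist":[0,0,0],"grip":0.026}]'
```

```text
time: 7.78
eef_pos: [0.5848, 0.011, 0.0488]
tcp_rot: [179.7, -48.6, 170.3]
wrist_force: [-0.5, 0.4, -0.9]
grip_width: 0.0318
gripper_force: 24.9
time: 7.95
eef_pos: [0.585, 0.011, 0.0479]
tcp_rot: [179.7, -48.6, 170.3]
wrist_force: [0.0, 0.5, -0.7]
grip_width: 0.0316
gripper_force: 24.9
time: 8.12
eef_pos: [0.5849, 0.011, 0.0468]
tcp_rot: [179.7, -48.6, 170.3]
wrist_force: [-0.2, -0.1, -0.7]
grip_width: 0.032
gripper_force: 24.9
```

```bash
for i in 1 2 3; do python3 -m inch '[{"travel":[-0.0008,0,0.0007],"twist":[0,0,0],"grip":0.026},{"travel":[0,0,0],"twist":[0,0,0],"grip":0.026}]' | egrep 'eef|wrist'; done
```

```text
eef_pos: [0.5849, 0.011, 0.0457]
wrist_force: [0.2, 0.6, -0.6]
eef_pos: [0.5849, 0.011, 0.0447]
wrist_force: [-0.2, -0.6, -0.7]
eef_pos: [0.585, 0.0109, 0.0441]
wrist_force: [0.4, -0.9, 1.9]
```

```bash
python3 -m inch '[{"travel":[-0.0008,0,0.0007],"twist":[0,0,0],"grip":0.026},{"travel":[0,0,0],"twist":[0,0,0],"grip":0.026}]' | egrep 'eef|wrist'
python3 - <<'E'
from h import *
info()
for n in('side','top'):cv2.imwrite(f'pics/{n}6.png',imaging.get_image(n)[:,:,::-1])
t=purple('top',cv2.imread('pics/top6.png'),(235,145,262,185));s=purple('side',cv2.imread('pics/side6.png'),(210,170,245,215));print(t,s)
print(rel(tri(ray('top',*t[:2]),ray('side',*s[:2]))))
a=cv2.imread('pics/side6.png')[165:245,180:280];b=cv2.imread('pics/top6.png')[140:200,200:320]
c=np.zeros((400,800,3),np.uint8);c[:320,:400]=cv2.resize(a,(400,320),interpolation=3);c[:200,400:]=cv2.resize(b,(400,200),interpolation=3);cv2.imwrite('pics/c6.png',c)
E
```

```text
eef_pos: [0.585, 0.0107, 0.0439]
wrist_force: [1.3, -0.7, 6.0]
t 8.7833 rel [-13.1  -0.4  43.9] tilt fwd -48.6 toolz [-0.75  -0.    -0.661] tooly [-0.003  1.     0.003] j [   9.8   51.6   21.1  -15.3 -105.9 -107.4] w 0.0319 F [ 1.3 -0.7  6. ]
(np.float64(248.625), np.float64(164.44642857142858), 56) (np.float64(223.28813559322035), np.float64(192.35593220338984), 59)
[-0.7 -1.5 84.3]
```

View pics/c6.png

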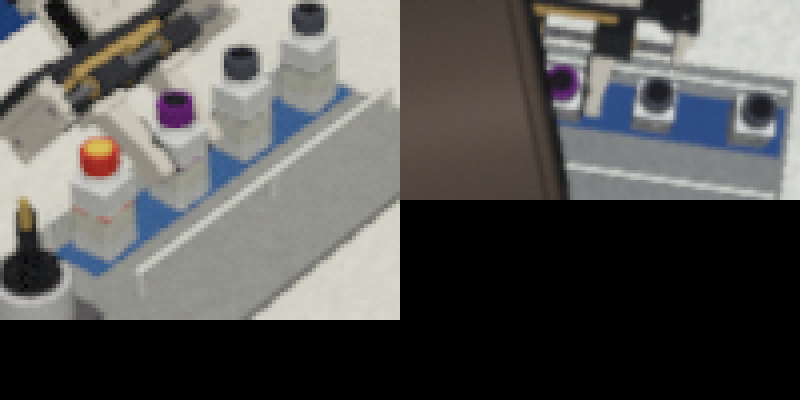

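The picture shows the purple-capped bottle upright on the blue lane, in line with the other three (side-view cap at crop (175,108)). Contact force is 6 N, so I release and retreat.

```bash
python3 -m inch '[{"travel":[0,0,0],"twist":[0,0,0],"grip":0.036},{"travel":[0,0,0],"twist":[0,0,0],"grip":0.042},{"travel":[0,0,0],"twist":[0,0,0],"grip":0.048},{"travel":[0,0,0],"twist":[0,0,0],"grip":0.048},{"travel":[0,0,0],"twist":[0,0,0],"grip":0.048},{"travel":[0.0075,0,-0.0066],"twist":[0,0,0],"grip":0.048},{"travel":[0.0112,0,-0.0099],"twist":[0,0,0],"grip":0.048},{"travel":[0.015,0,-0.0132],"twist":[0,0,0],"grip":0.048},{"travel":[0.015,0,-0.0132],"twist":[0,0,0],"grip":0.048},{"travel":[0.015,0,-0.0132],"twist":[0,0,0],"grip":0.048},{"travel":[0.0225,0,-0.0198],"twist":[0,0,0],"grip":0.048},{"travel":[0.0225,0,-0.0198],"twist":[0,0,0],"grip":0.048},{"travel":[0.0225,0,-0.0198],"twist":[0,0,0],"grip":0.048}]'
python3 - <<'E'
from h import *
need(-.03,.145,.24,0)
for n in('side','top'):cv2.imwrite(f'pics/{n}7.png',imaging.get_image(n)[:,:,::-1])
t=purple('top',cv2.imread('pics/top7.png'),(235,145,262,185));s=purple('side',cv2.imread('pics/side7.png'),(210,170,245,215));print(t,s)
print(rel(tri(ray('top',*t[:2]),ray('side',*s[:2]))))
E
```

```text
time: 9.97
eef_pos: [0.5847, 0.0102, 0.2207]
tcp_rot: [179.7, -48.5, 170.3]
wrist_force: [0.5, 1.0, 0.0]
grip_width: 0.0481
gripper_force: 0.0
t 9.9667 rel [-13.4  -0.9 220.7] tilt fwd -48.5 toolz [-0.749  0.001 -0.662] tooly [-0.002  1.     0.003] j [   9.6   42.9   28.7  -17.2 -121.4 -112.2] w 0.0481 F [0.5 1.  0. ]
travel [ 0.0249  0.146  -0.0003] twist [ 0.0022 -0.8469  0.0034] travel in goal axes [ 0.0166  0.1459 -0.0193]
(np.float64(247.72307692307692), np.float64(164.43076923076922), 65) (np.float64(223.33333333333334), np.float64(192.28333333333333), 60)
[-1.9  0.3 86.2]
```

```bash
python3 -m inch '[{"travel":[0,0,0],"twist":[0,-0.121,0],"grip":0.048},{"travel":[0,0,0],"twist":[0,-0.121,0],"grip":0.048},{"travel":[0,0,0],"twist":[0,-0.121,0],"grip":0.048},{"travel":[0,0,0],"twist":[0,-0.121,0],"grip":0.048},{"travel":[0,0,0],"twist":[0,-0.121,0],"grip":0.048},{"travel":[0,0,0],"twist":[0,-0.121,0],"grip":0.048},{"travel":[0,0,0],"twist":[0,-0.121,0],"grip":0.048},{"travel":[0.0047,0.0338,-0.0039],"twist":[0,0,0],"grip":0.048},{"travel":[0.0047,0.0338,-0.0039],"twist":[0,0,0],"grip":0.048},{"travel":[0.0047,0.0338,-0.0039],"twist":[0,0,0],"grip":0.048},{"travel":[0.0047,0.0338,-0.0039],"twist":[0,0,0],"grip":0.048},{"travel":[0.0047,0.0338,-0.0039],"twist":[0,0,0],"grip":0.048},{"travel":[0,0,0],"twist":[0,0,0],"grip":0.048},{"travel":[0,0,0],"twist":[0,0,0],"grip":0.048}]'
python3 - <<'E'
from h import *
T=info();np.save('T8',T);im=imaging.get_image('wrist')[:,:,::-1].copy();cv2.imwrite('pics/w8.png',im)
print('knob pred',proj('wrist',W(-.023,.168,.095),T))
c=cv2.resize(im[110:270,160:360],(800,600)[0:1]+(640,),interpolation=3)[:600];cv2.imwrite('pics/w8c.png',c)
E
```

```text
time: 11.23
eef_pos: [0.5906, 0.1828, 0.2392]
tcp_rot: [179.7, 0.0, 170.3]
wrist_force: [0.0, 0.7, -0.8]
grip_width: 0.0482
gripper_force: 0.0
t 11.2333 rel [-37.5 170.  239.2] tilt fwd 0.0 toolz [ 0.     0.005 -1.   ] tooly [-0.004  1.     0.005] j [  35.2   14.7   -5.8   -0.2  -69.2 -134.8] w 0.0482 F [ 0.   0.7 -0.8]
knob pred (np.float64(252.15709996220676), np.float64(193.15569664496684))
```

View pics/w8c.png

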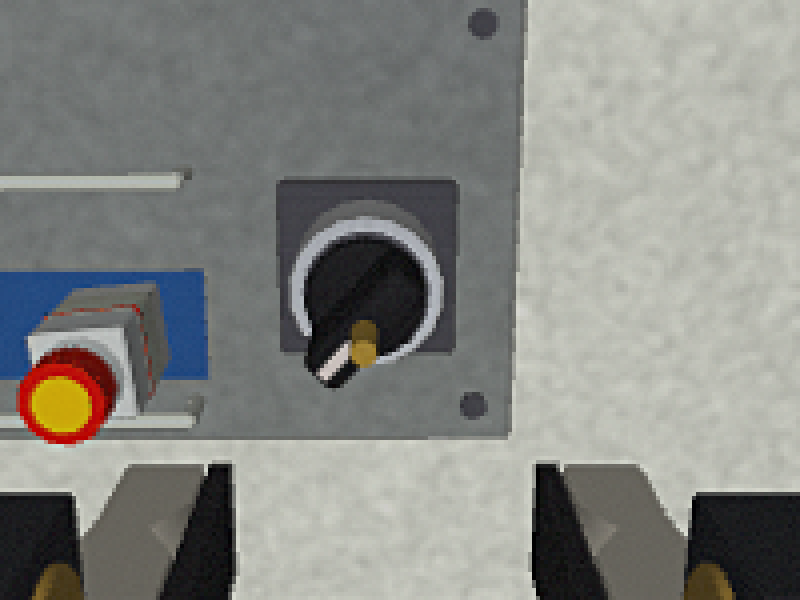

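The knob's wing runs from crop (325,370), where the white dash marks +x, to about (402,255). The pin base is near (363,322) and its tip near (365,350).

Run:
```python
from h import *
T=np.load('T8.npy')
f=lambda x,y,z:onz('wrist',160+x/4,110+y/4,z,T)
a=f(327,369,.095);b=f(402,255,.095);m=(a+b)/2
print('ends',rel(a),rel(b),'len',np.linalg.norm(a-b),'mid',rel(m),'pin base',rel(f(363,322,.095)),'pin tip',rel(f(365,351,.116)),'collar ctr',rel(f(367,293,.062)))
d=f(320,373,.095);e=f(348,348,.095);v=d-e
print('dash yaw world',np.degrees(np.arctan2(v[1],v[0])),'wing',np.degrees(np.arctan2((a-b)[1],(a-b)[0])))
im=cv2.imread('pics/w8.png');q=(im.max(2)<45).astype(np.uint8);q[:, :225]=0;q[:,275:]=0;q[:155]=0;q[215:]=0
ys,xs=np.nonzero(q);print(len(xs));
w=((im.min(2)>130)&(im.max(2)<256)).astype(np.uint8);print([ (160+i,110+j) for i,j in []])
ys,xs=np.nonzero(w[190:210,232:252]);print('white px',xs.mean()+232,ys.mean()+190,len(xs), rel(onz('wrist',xs.mean()+232.0,ys.mean()+190.0,.095,T)))
```

```text
ends [-11.7 155.7  95. ] [-46.4 177.5  95. ] len 0.04102520281343782 mid [-29.  166.6  95. ] pin base [-26.2 166.4  95. ] pin tip [-24.3 167.2 116. ] collar ctr [-26.  167.2  62. ]
dash yaw world -56.793832112629126 wing -42.21499993194575
714
[]
white px 241.13888888888889 197.75 36 [-17.3 155.   95. ]
```

```bash
python3 -m inch '[{"travel":[0,0,0],"twist":[0,0,-0.125],"grip":0.048},{"travel":[0,0,0],"twist":[0,0,-0.125],"grip":0.048},{"travel":[0,0,0],"twist":[0,0,-0.125],"grip":0.048},{"travel":[0,0,0],"twist":[0,0,-0.125],"grip":0.048},{"travel":[0,0,0],"twist":[0,0,-0.125],"grip":0.048},{"travel":[0,0,0],"twist":[0,0,-0.125],"grip":0.048},{"travel":[0,0,0],"twist":[0,0,-0.125],"grip":0.048},{"travel":[0,0,0],"twist":[0,0,-0.125],"grip":0.048},{"travel":[0,0,0],"twist":[0,0,-0.125],"grip":0.048},{"travel":[0,0,0],"twist":[0,0,-0.125],"grip":0.048},{"travel":[0,0,0],"twist":[0,0,-0.125],"grip":0.048},{"travel":[0,0,0],"twist":[0,0,-0.125],"grip":0.048},{"travel":[0,0,0],"twist":[0,0,-0.125],"grip":0.048},{"travel":[0,0,0],"twist":[0,0,-0.125],"grip":0.048},{"travel":[0,0,0],"twist":[0,0,-0.125],"grip":0.048},{"travel":[0,0,0],"twist":[0,0,-0.125],"grip":0.048},{"travel":[0,0,0],"twist":[0,0,-0.125],"grip":0.048},{"travel":[0,0,0],"twist":[0,0,-0.125],"grip":0.048},{"travel":[0,0,0],"twist":[0,0,-0.125],"grip":0.048},{"travel":[0,0,0],"twist":[0,0,-0.125],"grip":0.048}]'
python3 -m inch '[{"travel":[0,0,0],"twist":[0,0,0],"grip":0.048},{"travel":[0,0,0],"twist":[0,0,0],"grip":0.048}]' >/dev/null
python3 - <<'E'
from h import *
T=info();np.save('T9',T);im=imaging.get_image('wrist')[:,:,::-1].copy();cv2.imwrite('pics/w9.png',im)
u,v=proj('wrist',W(-.025,.1672,.095),T);print(u,v,rel(T[:3,3]))
x0,y0=int(u)-50,int(v)-40;print(x0,y0)
cv2.imwrite('pics/w9c.png',cv2.resize(im[y0:y0+75,x0:x0+100],(800,600),interpolation=3))
E
```

```text
time: 12.95
eef_pos: [0.5906, 0.1794, 0.2383]
tcp_rot: [-179.9, 0.2, -46.4]
wrist_force: [0.5, -0.3, -0.3]
grip_width: 0.048
gripper_force: 0.0
t 13.1167 rel [-36.9 167.1 238.2] tilt fwd -0.1 toolz [-0.001  0.004 -1.   ] tooly [-0.601 -0.799 -0.002] j [ 34.9  14.7  -5.9  -0.2 -69.2   8.2] w 0.048 F [ 0.6  0.4 -0.2]
250.21538148135622 173.06772463684578 [-36.9 167.1 238.2]
200 133
```

View pics/w9c.png

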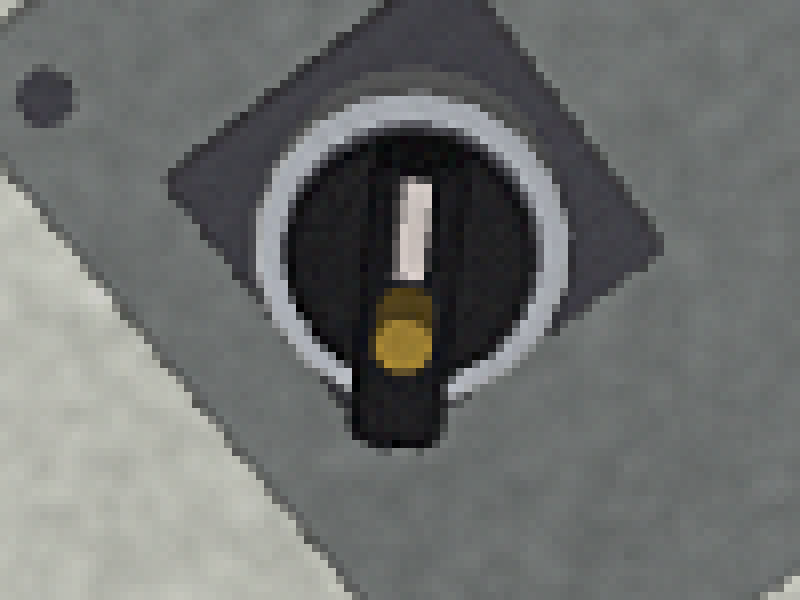

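The wrist crop shows the wing nearly upright: dash from (417,180) to (405,280), wing end at (397,440), pin tip centre at (404,345). The gripper is about 4° counterclockwise of the wing, so closing can only turn it backward.

Run:
```python
from h import *
T=np.load('T9.npy')
g=lambda x,y,z:onz('wrist',200+x/8,133+y/8,z,T)
print('tip',rel(g(404,345,.116)),'ends mid',rel((g(417,175,.095)+g(398,430,.095))/2), np.linalg.norm(g(417,175,.095)-g(398,430,.095)),'collar',rel(g(412,250,.062)))
v=g(417,175,.095)-g(398,430,.095);print('wing yaw',np.degrees(np.arctan2(v[1],v[0])))
k=g(404,345,.116);k[2]=.083+.003-.019
print('knob',k,'travel',np.round(T[:3,:3].T@(k-T[:3,3]),4))
```

```text
tip [-24.1 165.6 116. ] ends mid [-23.7 165.2  95. ] 0.03727039122518755 collar [-22.8 164.3  62. ]
wing yaw -51.39055250003334
knob [0.60298736 0.17610608 0.067     ] travel [ 0.0116 -0.0061  0.1711]
```

```bash
python3 -m inch '[{"travel":[0.0113,-0.0063,0.01],"twist":[0,0,0],"grip":0.048},{"travel":[0,0,0.035],"twist":[0,0,0],"grip":0.048},{"travel":[0,0,0.035],"twist":[0,0,0],"grip":0.044},{"travel":[0,0,0.035],"twist":[0,0,0],"grip":0.04},{"travel":[0,0,0.03],"twist":[0,0,0],"grip":0.04},{"travel":[0,0,0.015],"twist":[0,0,0],"grip":0.04},{"travel":[0,0,0.01],"twist":[0,0,0],"grip":0.04},{"travel":[0,0,0],"twist":[0,0,0],"grip":0.04},{"travel":[0,0,0],"twist":[0,0,0],"grip":0.03}]' 8
python3 -m inch '[{"travel":[0,0,0],"twist":[0,0,0],"grip":0.024},{"travel":[0,0,0],"twist":[0,0,0],"grip":0.02},{"travel":[0,0,0],"twist":[0,0,0],"grip":0.018},{"travel":[0,0,0],"twist":[0,0,0],"grip":0.014},{"travel":[0,0,0],"twist":[0,0,0],"grip":0.010},{"travel":[0,0,0],"twist":[0,0,0],"grip":0.01},{"travel":[0,0,0],"twist":[0,0,0],"grip":0.01}]'
python3 -c "
from h import *
info();print(monitor.read_state()['moment'])"
```

```text
time: 13.92
eef_pos: [0.6034, 0.1775, 0.0677]
tcp_rot: [-179.9, 0.2, -46.7]
wrist_force: [0.5, -0.2, 1.5]
grip_width: 0.037
gripper_force: 0.0
time: 14.5
eef_pos: [0.6025, 0.1766, 0.0685]
tcp_rot: [-180.0, 0.1, -46.7]
wrist_force: [-1.7, -4.3, 6.1]
grip_width: 0.0142
gripper_force: 7.9
t 14.5 rel [-24.7 166.   68.5] tilt fwd -0.1 toolz [-0.002  0.002 -1.   ] tooly [-0.597 -0.802 -0.001] j [ 34.   24.1 -16.4  -0.2 -49.5   9.4] w 0.0142 F [-1.7 -4.3  6.1]
[-1.82888033  0.96684251 -0.04903097]
```

```bash
python3 -m inch '[{"travel":[0.0004,0.001,-0.001],"twist":[0,0,0],"grip":0.01},{"travel":[0,0,0],"twist":[0,0,0],"grip":0.01},{"travel":[0,0,0],"twist":[0,0,0],"grip":0.01}]' 20
python3 - <<'E'
from h import *
T=info();w=imaging.get_image('wrist')[:,:,::-1];s=imaging.get_image('side')[:,:,::-1]
cv2.imwrite('pics/w10.png',w);cv2.imwrite('pics/s10.png',s)
for z in(.095,.116): print(proj('wrist',W(-.0245,.166,z),T),proj('side',W(-.0245,.166,z)))
c=np.zeros((420,800,3),np.uint8);c[:400,:400]=cv2.resize(w[180:300,196:316],(400,400),interpolation=3);c[:400,400:]=cv2.resize(s[170:270,140:240],(400,400),interpolation=3)
cv2.imwrite('pics/c10.png',c)
E
```

```text
time: 14.75
eef_pos: [0.6024, 0.1764, 0.0686]
tcp_rot: [-179.9, 0.2, -46.7]
wrist_force: [1.0, -2.1, -2.4]
grip_width: 0.0141
gripper_force: 19.8
t 14.75 rel [-24.8 165.8  68.6] tilt fwd -0.1 toolz [-0.001  0.003 -1.   ] tooly [-0.597 -0.802 -0.002] j [ 34.   24.1 -16.4  -0.2 -49.5   9.5] w 0.0141 F [ 1.  -2.1 -2.4]
(np.float64(256.66513597489376), np.float64(260.2492497194786)) (np.float64(186.39758106995043), np.float64(221.55660054313984))
(np.float64(256.79974056014845), np.float64(283.81881173415405)) (np.float64(185.69616178249026), np.float64(214.93368584372428))
```

View pics/c10.png

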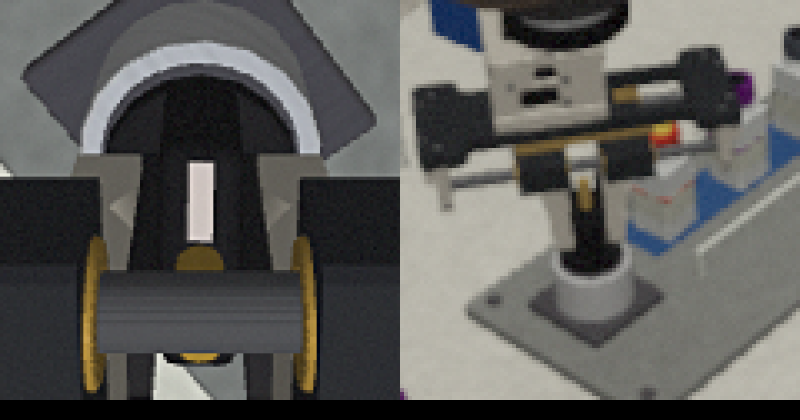

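The crop shows the wing held between both pads, with the brass pin showing above the cross shaft (crop (200,260)) and its tip just below it (crop (200,357)). When the pin drops, that lower patch should vanish. I use that as the drop detector.

```bash
cat >> h.py <<'E'
def brass():
    im=imaging.get_image('wrist')[:,:,::-1];h=cv2.cvtColor(im,cv2.COLOR_BGR2HSV)
    m=(h[:,:,0]>15)&(h[:,:,0]<32)&(h[:,:,1]>120)&(h[:,:,2]>60)
    s=monitor.read_state();print('brass lower',m[284:296,244:270].sum(),'upper',m[248:262,244:270].sum(),'yaw',np.round(s['tcp_rot'][2],1),'j6',np.round(s['joint_positions'][5],1),'F',np.round(s['wrist_force'],1),'M',np.round(s['moment'],2),'t',round(s['time'],2),'w',round(s['grip_width'],4))
E
python3 -c "
from h import *
brass()"
python3 -m inch '[{"travel":[0,0,0],"twist":[0,0,-0.08],"grip":0.01},{"travel":[0,0,0],"twist":[0,0,-0.08],"grip":0.01},{"travel":[0,0,0],"twist":[0,0,-0.08],"grip":0.01},{"travel":[0,0,0],"twist":[0,0,-0.08],"grip":0.01},{"travel":[0,0,0],"twist":[0,0,0],"grip":0.01}]' >/dev/null
python3 -c "
from h import *
brass()"
for i in 1 2 3 4; do python3 -m inch '[{"travel":[0,0,0],"twist":[0,0,-0.07],"grip":0.01},{"travel":[0,0,0],"twist":[0,0,0],"grip":0.01}]' >/dev/null
python3 -c "
from h import *
brass()"; done
```

```text
brass lower 26 upper 84 yaw -46.7 j6 9.5 F [ 0.7 -2.9 -1.8] M [-1.13 -0.16 -0.07] t 14.9 w 0.0137
brass lower 27 upper 83 yaw -28.4 j6 27.8 F [ 0.5 -4.4 -1. ] M [-1.62  0.1   0.1 ] t 15.37 w 0.0141
brass lower 26 upper 83 yaw -24.5 j6 31.7 F [ 0.1 -5.   0.2] M [-2.13  0.27  0.08] t 15.58 w 0.0139
brass lower 0 upper 86 yaw -20.5 j6 35.7 F [-0.8 -4.1  0.9] M [-2.09  0.46  0.11] t 15.8 w 0.014
brass lower 0 upper 85 yaw -16.5 j6 39.7 F [-1.6 -5.5  0.4] M [-2.18  0.44  0.01] t 16.02 w 0.0137
brass lower 0 upper 86 yaw -12.4 j6 43.7 F [-0.3 -5.6  0.5] M [-2.3   0.42  0.03] t 16.23 w 0.0136
```

The pin dropped between yaw −24.5° and −20.5° (lower patch went from 26 to 0 px), so I take the drop as −22.5°. Next comes the forward turn: the first half, a regrip, then the second half.

```bash
python3 -m inch '[{"travel":[0.0003,0.0015,0],"twist":[0,0,0],"grip":0.01},{"travel":[0,0,0],"twist":[0,0,0.06],"grip":0.01},{"travel":[0,0,0],"twist":[0,0,0.12],"grip":0.01},{"travel":[0,0,0],"twist":[0,0,0.12],"grip":0.01},{"travel":[0,0,0],"twist":[0,0,0.12],"grip":0.01},{"travel":[0,0,0],"twist":[0,0,0.12],"grip":0.01},{"travel":[0,0,0],"twist":[0,0,0.12],"grip":0.01},{"travel":[0,0,0],"twist":[0,0,0.12],"grip":0.01},{"travel":[0,0,0],"twist":[0,0,0.12],"grip":0.01},{"travel":[0,0,0],"twist":[0,0,0.12],"grip":0.01},{"travel":[0,0,0],"twist":[0,0,0.12],"grip":0.01},{"travel":[0,0,0],"twist":[0,0,0.12],"grip":0.01},{"travel":[0,0,0],"twist":[0,0,0.12],"grip":0.01},{"travel":[0,0,0],"twist":[0,0,0.12],"grip":0.01},{"travel":[0,0,0],"twist":[0,0,0],"grip":0.01}]' 25
python3 -c "
from h import *
brass();info()"
```

```text
time: 17.48
eef_pos: [0.6033, 0.1767, 0.0687]
tcp_rot: [-180.0, 0.3, -98.7]
wrist_force: [1.8, 3.9, -3.8]
grip_width: 0.0138
gripper_force: 25.0
brass lower 0 upper 85 yaw -98.2 j6 -42.0 F [ 1.9  4.2 -2.9] M [ 1.59 -0.72 -0.05] t 17.53 w 0.0143
t 17.5333 rel [-23.9 166.3  68.7] tilt fwd 0.0 toolz [ 0.     0.006 -1.   ] tooly [-1.    -0.031 -0.001] j [ 33.9  24.1 -16.4  -0.3 -49.3 -42. ] w 0.0143 F [ 1.9  4.2 -2.9]
```

```bash
python3 -m inch '[{"travel":[0,0,0],"twist":[0,0,0.11],"grip":0.01},{"travel":[0,0,0],"twist":[0,0,0.11],"grip":0.01},{"travel":[0,0,0],"twist":[0,0,0.11],"grip":0.01},{"travel":[0,0,0],"twist":[0,0,0.11],"grip":0.01},{"travel":[0,0,0],"twist":[0,0,0.11],"grip":0.01},{"travel":[0,0,0],"twist":[0,0,0.11],"grip":0.01},{"travel":[0,0,0],"twist":[0,0,0.11],"grip":0.01},{"travel":[0,0,0],"twist":[0,0,0.11],"grip":0.01},{"travel":[0,0,0],"twist":[0,0,0.11],"grip":0.01},{"travel":[0,0,0],"twist":[0,0,0.11],"grip":0.01},{"travel":[0,0,0],"twist":[0,0,0.11],"grip":0.01},{"travel":[0,0,0],"twist":[0,0,0.11],"grip":0.01},{"travel":[0,0,0],"twist":[0,0,0.11],"grip":0.01},{"travel":[0,0,0],"twist":[0,0,0.11],"grip":0.01},{"travel":[0,0,0],"twist":[0,0,0.11],"grip":0.01},{"travel":[0,0,0],"twist":[0,0,0],"grip":0.01},{"travel":[0,0,0],"twist":[0,0,0],"grip":0.01}]'
python3 -c "
from h import *
brass();info()"
```

```text
time: 18.95
eef_pos: [0.6042, 0.1754, 0.0686]
tcp_rot: [179.7, 0.1, 167.4]
wrist_force: [7.5, -1.2, -7.5]
grip_width: 0.014
gripper_force: 25.0
brass lower 0 upper 86 yaw 167.4 j6 -136.3 F [ 8.1 -1.  -7.2] M [-0.76 -2.81 -0.06] t 19.0 w 0.0137
t 19.0 rel [-22.9 165.2  68.7] tilt fwd 0.1 toolz [ 0.001  0.005 -1.   ] tooly [0.045 0.999 0.005] j [  33.9   24.1  -16.4   -0.2  -49.3 -136.3] w 0.0137 F [ 8.1 -1.  -7.2]
```

```bash
python3 -m inch '[{"travel":[0,0,0],"twist":[0,0,0],"grip":0.03},{"travel":[0,0,0],"twist":[0,0,0],"grip":0.06},{"travel":[0,0,0],"twist":[0,0,0],"grip":0.06},{"travel":[0,0,0],"twist":[0,0,0],"grip":0.06},{"travel":[0,0,0],"twist":[0,0,0],"grip":0.06},{"travel":[0,0,0],"twist":[0,0,0],"grip":0.06},{"travel":[0,0,0],"twist":[0,0,0],"grip":0.06}]'
python3 -c "
from h import *
info()"
```

```text
time: 19.58
eef_pos: [0.6024, 0.1752, 0.0687]
tcp_rot: [179.8, -0.1, 167.3]
wrist_force: [-0.0, -0.1, 0.6]
grip_width: 0.0547
gripper_force: 0.0
t 19.5833 rel [-24.6 164.6  68.7] tilt fwd -0.1 toolz [-0.001  0.003 -1.   ] tooly [0.048 0.999 0.003] j [  33.9   24.   -16.4   -0.2  -49.4 -136.5] w 0.0547 F [-0.  -0.1  0.6]
```

```bash
python3 -m inch '[{"travel":[-0.0015,0.0005,0],"twist":[0,0,0],"grip":0.06},{"travel":[0,0,0],"twist":[0,0,-0.12],"grip":0.06},{"travel":[0,0,0],"twist":[0,0,-0.12],"grip":0.06},{"travel":[0,0,0],"twist":[0,0,-0.12],"grip":0.06},{"travel":[0,0,0],"twist":[0,0,-0.12],"grip":0.06},{"travel":[0,0,0],"twist":[0,0,-0.12],"grip":0.06},{"travel":[0,0,0],"twist":[0,0,-0.12],"grip":0.06},{"travel":[0,0,0],"twist":[0,0,-0.12],"grip":0.06},{"travel":[0,0,0],"twist":[0,0,-0.12],"grip":0.06},{"travel":[0,0,0],"twist":[0,0,-0.12],"grip":0.06},{"travel":[0,0,0],"twist":[0,0,-0.12],"grip":0.06},{"travel":[0,0,0],"twist":[0,0,-0.12],"grip":0.06},{"travel":[0,0,0],"twist":[0,0,-0.12],"grip":0.06},{"travel":[0,0,0],"twist":[0,0,-0.12],"grip":0.06}]'
python3 -m inch '[{"travel":[0,0,0],"twist":[0,0,-0.12],"grip":0.06},{"travel":[0,0,0],"twist":[0,0,-0.12],"grip":0.06},{"travel":[0,0,0],"twist":[0,0,-0.12],"grip":0.06},{"travel":[0,0,0],"twist":[0,0,-0.12],"grip":0.06},{"travel":[0,0,0],"twist":[0,0,-0.12],"grip":0.06},{"travel":[0,0,0],"twist":[0,0,-0.12],"grip":0.06},{"travel":[0,0,0],"twist":[0,0,-0.12],"grip":0.06},{"travel":[0,0,0],"twist":[0,0,-0.12],"grip":0.06},{"travel":[0,0,0],"twist":[0,0,-0.12],"grip":0.06},{"travel":[0,0,0],"twist":[0,0,-0.12],"grip":0.06},{"travel":[0,0,0],"twist":[0,0,-0.12],"grip":0.06},{"travel":[0,0,0],"twist":[0,0,-0.12],"grip":0.06},{"travel":[0,0,0],"twist":[0,0,-0.14],"grip":0.06}]' 2>&1 | tail -3
python3 -c "
from h import *
info();print(monitor.read_state()['tcp_rot'])"
```

```text
time: 20.75
eef_pos: [0.6041, 0.1753, 0.0686]
tcp_rot: [179.9, 0.2, -103.0]
wrist_force: [-0.4, -1.1, -0.0]
grip_width: 0.0599
gripper_force: 0.0
refused, turn out of range in row 13
t 20.75 rel [-22.9 165.   68.6] tilt fwd -0.1 toolz [-0.001  0.003 -1.   ] tooly [-0.999  0.053  0.002] j [ 33.8  24.2 -16.2  -0.2 -49.5 -46.7] w 0.0599 F [-0.4 -1.1 -0. ]
[ 179.91362357    0.18412764 -103.031932  ]
```

```bash
python3 -m inch '[{"travel":[0,0,0],"twist":[0,0,-0.12],"grip":0.06},{"travel":[0,0,0],"twist":[0,0,-0.12],"grip":0.06},{"travel":[0,0,0],"twist":[0,0,-0.12],"grip":0.06},{"travel":[0,0,0],"twist":[0,0,-0.12],"grip":0.06},{"travel":[0,0,0],"twist":[0,0,-0.12],"grip":0.06},{"travel":[0,0,0],"twist":[0,0,-0.12],"grip":0.06},{"travel":[0,0,0],"twist":[0,0,-0.12],"grip":0.06},{"travel":[0,0,0],"twist":[0,0,-0.12],"grip":0.06},{"travel":[0,0,0],"twist":[0,0,-0.12],"grip":0.06},{"travel":[0,0,0],"twist":[0,0,-0.12],"grip":0.06},{"travel":[0,0,0],"twist":[0,0,-0.12],"grip":0.06},{"travel":[0,0,0],"twist":[0,0,-0.12],"grip":0.06},{"travel":[0,0,0],"twist":[0,0,-0.12],"grip":0.05},{"travel":[0,0,0],"twist":[0,0,-0.015],"grip":0.03},{"travel":[0,0,0],"twist":[0,0,0],"grip":0.02},{"travel":[0,0,0],"twist":[0,0,0],"grip":0.01},{"travel":[0,0,0],"twist":[0,0,0],"grip":0.01},{"travel":[0,0,0],"twist":[0,0,0],"grip":0.01},{"travel":[0,0,0],"twist":[0,0,0],"grip":0.01},{"travel":[0,0,0],"twist":[0,0,0],"grip":0.01}]' 25
python3 -c "
from h import *
brass();info()"
```

```text
time: 22.42
eef_pos: [0.604, 0.1754, 0.0686]
tcp_rot: [-179.8, 0.1, -13.2]
wrist_force: [-0.4, 0.8, -0.2]
grip_width: 0.0141
gripper_force: 25.0
brass lower 0 upper 40 yaw -13.2 j6 43.2 F [ 0.6  0.7 -1.2] M [ 0.2   0.13 -0.05] t 22.47 w 0.0139
t 22.4667 rel [-23.  165.1  68.6] tilt fwd -0.1 toolz [-0.001  0.003 -1.   ] tooly [-0.055 -0.998 -0.003] j [ 33.8  24.2 -16.2  -0.3 -49.5  43.2] w 0.0139 F [ 0.6  0.7 -1.2]
```

```bash
python3 -m inch '[{"travel":[0,0,0],"twist":[0,0,0.06],"grip":0.01},{"travel":[0,0,0],"twist":[0,0,0.12],"grip":0.01},{"travel":[0,0,0],"twist":[0,0,0.12],"grip":0.01},{"travel":[0,0,0],"twist":[0,0,0.12],"grip":0.01},{"travel":[0,0,0],"twist":[0,0,0.12],"grip":0.01},{"travel":[0,0,0],"twist":[0,0,0.12],"grip":0.01},{"travel":[0,0,0],"twist":[0,0,0.12],"grip":0.01},{"travel":[0,0,0],"twist":[0,0,0.12],"grip":0.01},{"travel":[0,0,0],"twist":[0,0,0.12],"grip":0.01},{"travel":[0,0,0],"twist":[0,0,0.12],"grip":0.01},{"travel":[0,0,0],"twist":[0,0,0.12],"grip":0.01},{"travel":[0,0,0],"twist":[0,0,0.12],"grip":0.01},{"travel":[0,0,0],"twist":[0,0,0.12],"grip":0.01},{"travel":[0,0,0],"twist":[0,0,0.12],"grip":0.01},{"travel":[0,0,0],"twist":[0,0,0.12],"grip":0.01},{"travel":[0,0,0],"twist":[0,0,0],"grip":0.01}]'
python3 -c "
from h import *
info()"
python3 -m inch '[{"travel":[0,0,0],"twist":[0,0,0.11],"grip":0.01},{"travel":[0,0,0],"twist":[0,0,0.11],"grip":0.01},{"travel":[0,0,0],"twist":[0,0,0.11],"grip":0.01},{"travel":[0,0,0],"twist":[0,0,0.11],"grip":0.01},{"travel":[0,0,0],"twist":[0,0,0.11],"grip":0.01},{"travel":[0,0,0],"twist":[0,0,0.11],"grip":0.01},{"travel":[0,0,0],"twist":[0,0,0.11],"grip":0.01},{"travel":[0,0,0],"twist":[0,0,0.11],"grip":0.01},{"travel":[0,0,0],"twist":[0,0,0.11],"grip":0.01},{"travel":[0,0,0],"twist":[0,0,0.11],"grip":0.01},{"travel":[0,0,0],"twist":[0,0,0.11],"grip":0.01},{"travel":[0,0,0],"twist":[0,0,0.11],"grip":0.01},{"travel":[0,0,0],"twist":[0,0,0.11],"grip":0.01},{"travel":[0,0,0],"twist":[0,0,0.11],"grip":0.01},{"travel":[0,0,0],"twist":[0,0,0],"grip":0.01},{"travel":[0,0,0],"twist":[0,0,0],"grip":0.01}]'
python3 - <<'E'
from h import *
info();brass()
for n in('side','top','wrist'):cv2.imwrite(f'pics/{n}12.png',imaging.get_image(n)[:,:,::-1])
a=cv2.imread('pics/side12.png')[110:300,110:350];b=cv2.imread('pics/wrist12.png')[180:300,196:316]
c=np.zeros((400,800,3),np.uint8);c[:380,:480]=cv2.resize(a,(480,380),interpolation=3);c[:320,480:]=cv2.resize(b,(320,320),interpolation=3);cv2.imwrite('pics/c12.png',c)
E
```

```text
time: 23.8
eef_pos: [0.6029, 0.1748, 0.0685]
tcp_rot: [179.8, 0.1, -113.2]
wrist_force: [-4.8, 0.2, 4.8]
grip_width: 0.0139
gripper_force: 25.0
t 23.8 rel [-24.  164.3  68.5] tilt fwd -0.2 toolz [-0.003  0.002 -1.   ] tooly [-0.974  0.228  0.003] j [ 33.8  24.1 -16.3  -0.3 -49.6 -56.8] w 0.0139 F [-4.8  0.2  4.8]
time: 25.13
eef_pos: [0.6025, 0.1758, 0.0685]
tcp_rot: [179.9, -0.2, 159.1]
wrist_force: [-8.5, 4.3, 6.3]
grip_width: 0.0138
gripper_force: 25.0
t 25.1333 rel [-24.6 165.3  68.5] tilt fwd -0.2 toolz [-0.003  0.003 -1.   ] tooly [0.188 0.982 0.003] j [  33.9   24.1  -16.3   -0.4  -49.6 -144.5] w 0.0138 F [-8.5  4.3  6.3]
brass lower 0 upper 53 yaw 159.2 j6 -144.5 F [-8.1  4.7  6.1] M [ 1.37  3.01 -0.09] t 25.18 w 0.0139
```

View pics/c12.png

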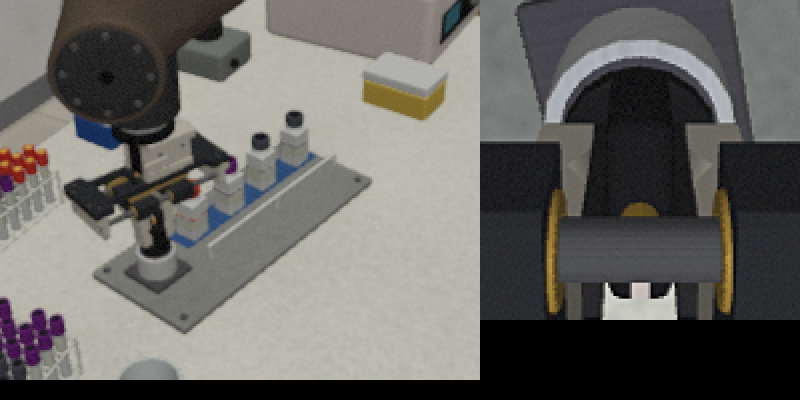

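The final picture shows all four bottles standing in a row, and the pads holding the wing with the dash turned half a turn in the gripper. The knob has come about 358° forward from the drop. I hand in.

```bash
python3 -c "
from workcell import arm
print(arm.finish_job())"
```

```text
the job is handed in; nothing more can be done
None
```

I stood the tipped bottle upright in line with its neighbours, turned the knob backward until the pin dropped, then forward about 358° (±2°), and handed the job in at about 25 s with the knob still gripped; the turn overshot the drop backward by about 10° before reversing, and no verdict was returned.

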